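# Load the leak-test drawer and set the test-air valve

### The arm

A 6-joint arm with a two-finger parallel gripper is mounted at the origin on the work surface. World frame = base frame: x ahead of the robot, y to its left, z up, the work surface at z = 0. Lengths are in m, angles in rad, forces in N, time in s.
With the tool pointing down it reaches from about 0.25 to 0.775 m from the base axis. Payload 4 kg.
Tool frame: the origin (TCP) lies between the finger pads, 19 mm behind the fingertips; this is the grasp point; z points along the fingers, y is the line along which they close (so a half turn about z gives the same grasp; the last joint's range is limited). The gripper opens to 94 mm and grips with 3 to 60 N. Pads are 16 mm wide; open, the fingers measure 119 mm over their backs; the gripper's body (75 mm by 177 mm) begins 78 mm behind the grasp point.
Start: joints at [-1.334, 0.087, 1.371, -0, 1.684, -0.103], TCP at [0.183, -0.519, 0.224] pointing down, gripper open.
Joint ranges: [-3.1, 3.1], [-0.76, 2.03], [0.27, 2.55], [-1.08, 4.22], [0.17, 2.65], [-2.57, 2.57]. Speed limits (rad/s): [2.79, 2.79, 3.14, 3.14, 3.14, 3.14].

### API

Orientations are given as [roll, pitch, yaw] about the fixed x, y, z axes, in that order (R = Rz(yaw) Ry(pitch) Rx(roll)).
In Python, from bench import robot gives the robot as it stands.
- The arm moves only by the tool play_rows, never from a script. Its arguments are lists of equal length, an entry for each row: "translation": the shift along the tool's x, y, z scaled (see below), a list of three; "twist": the turn, a rotation vector about the tool's x, y, z scaled (see below), a list of three; "gripper": the opening, from -1 (shut) to 1 (fully open). A call has 1 to 8 rows; each row shifts and turns the commanded pose from where the row before left it, along the tool's axes as they then stand; what a row does not reach is not made up. The controller multiplies each number of a shift by 0.04 m and each number of a turn by 0.1 rad. A row lasts 1/10 s, in which the tool goes at most 50 mm and 8.59 degrees, less where a joint would pass 70% of its speed; a pose out of reach is approached as far as the arm can. A call with a number of a shift or a turn outside -1 to 1 is refused whole. A call with a gripper value outside its range is refused whole. The fingers move at their own pace and stop on an object; the grip force is fixed at half the most. Time passes only in rows, so rows that do not move let the fingers close. It gives the time, the measured TCP pose, the force, the opening and the grip force at its end, in the units of the state.
- robot.get_obs(): the state, without advancing time (a new reading comes with each control period).
- robot.snapshot(name): name is "scene" or "side" or "wrist"; returns the picture (400x640x3 uint8, red, green, blue); there is no depth.
- robot.camera_model(name): a dict with "camera_matrix" (3x3 intrinsics, pixels), "rvec" (rotation vector, rad) and "tvec" (3), from world to camera coordinates, as OpenCV has them. Camera axes: x right, y down, z forward; pixel columns grow to the right and rows downward; lengths in m; the calibration is good to about 2 mm. A picture is of the moment at which its call begins: read the wrist's pose just before it. camera_model takes no time and is no camera call; for the wrist camera it gives the pose at the moment of the call.
- robot.close_job(): hands the job in; it is judged then, once.
Trained networks look in the newest picture that a camera, given by its name, has taken for a name from the list of things; names that differ only in an ending like _2 or _b are one class to them, and where a whole thing is asked for, a point or a joint stands for the part that bears it (a point fixed in the world has none). Each returns a list of dicts, best first, with "score" (0 to 1); they miss things now and then, are a little off and sometimes report something else, mostly with a low value. They report only what shows in the picture. A call takes as long as a camera call.
- robot.recognise(name, camera): "centre" ([x, y, z] in m, in world coordinates, good to about 4 mm: the middle of the surface that is visible of it).
- robot.spot_point(name, camera): "centre" ([x, y, z] in m, in world coordinates, good to about 4 mm: a listed point, or the origin of a listed thing).
The state is a dict: "time": time; "joint_positions": joint angles; "qvel": joint speeds; "joint_torque": joint torques, N m; "tool_pos": TCP position; "ee_rot": TCP orientation; "wrist_force": force on the tool from outside, world axes, zero at the start; "wrist_torque": the same for the moment, N m; "width": finger opening in m; "finger_force": force on a finger pad.
Only numpy, scipy, OpenCV 4.12 (cv2) and the standard library are available. Lean on these libraries where they do the work, as an engineer would, in place of code of your own. Each camera call takes 0.05 s, during which the arm holds its last target. There are 200 camera calls.

### The job

Set the loose gas cock with the long bar handle gently down inside the open drawer of the grey test chamber, let go of it and push the drawer fully shut. Then grip the upright crank handle of the handwheel on the air valve, close the valve (clockwise seen from above) to its stop, and back it off exactly two full turns from the stop. Finish while still holding the crank handle there with the gripper, and leave all other things on the bench where they are.

Things in the scene. Friction and masses are not known exactly. Their poses are not given: they have to be found in the camera images.
- cock: The gas cock to test, loose, upright, 0.16 kg, the only one of three similar parts with a bar handle. Steel foot 40 mm across, 8 high; body 28 across to z 34; pipe stubs along its x (56 end to end, 18 thick, at z 20); neck 14 across to z 40; yellow bar handle 48 long (x), 14 wide (y), z 40 to 68 (top). Pinch the bar across y, fingertips not below z 40. Origin: centre of underside, z up.
- capped: Bystander: like the cock but with a round yellow cap 34 mm across and a short steel pin on top, 64 mm high; loose. Origin: centre of underside.
- bare: Bystander: like the cock but with only a thin yellow ring and a bare steel stem 12 mm across on top, 66 mm high; loose. Origin: centre of underside.
- chamber: Fixed grey test chamber on the right of the bench, a box 220 mm deep (x), 200 mm wide (y), 110 mm high, with one drawer in its front face, which looks along its -x. Origin: centre of its underside.
- chamber_drawer0 (a joint): How far the drawer stands open, m: 0 is fully shut (hard stop), at most 0.150; starts 0.120 to 0.148 open. It slides along the chamber's x axis (opening to -x), takes about 1 N to slide and stays where it is left.
- drawer_floor (a point): Centre of the drawer's inner floor, 22 mm above the bench; moves with the drawer; axes as the chamber's. Inside: x -88 to 88, y -79 to 79 mm; side walls 66 mm high over the floor, front panel 77. When open by d mm, only x from -88 to d - 94 is open from above; the rest is under the chamber's roof (76 mm clear).
- chamber_drawer0_handle (a point): Centre of the drawer's horizontal bar handle (100 mm long along the chamber's y, about 10 mm thick), 35 mm in front of the drawer front, 72 mm above the bench and 38 mm below the chamber's roof top; moves with the drawer.
- wheel_axis (a point): Fixed point on the vertical axis of the air valve's handwheel, at rim mid-height, 100 mm above the bench. Grey wheel: rim centre-line radius 55 mm, rim 12 thick, three spokes, hub top 12 above this point. It sits on a brass valve in a steel pipe on a fixed base plate 110 x 240 mm; gauge on the pipe, top 77 above the bench.
- wheel (a joint): Wheel angle, rad, not wrapped: 0 is closed (hard stop), grows as it turns anticlockwise seen from above (opening), far stop at 22. Starts 2.2 to 5.6. Friction torque about 0.12 N m (about 2 N at the crank handle); it stays where it is left. Two turns are 12.57.
- spinner: Crank handle upright on the wheel's rim: black sleeve 20 mm across, 48 high, spinning freely on its pin, so the gripper can keep its direction while leading it round a 55 mm radius circle about the wheel axis. Origin: the sleeve's middle, 136 mm above the bench; ends at 112 and 160 (pin's end 162); the rim's top is at 106.
- wrench: Bystander: open-ended wrench lying flat, loose, on the bench.
- tape: Bystander: white tape spool, 52 mm across, 16 mm high, loose.
- jar: Bystander: clear jar with a white lid, 60 mm across, 85 mm high, loose.
- pot: Bystander: dark steel cup, 70 mm across, 50 mm high, loose.

How it is judged:
On the way, in this order (a step that is already met when the one before it is completed fails the run):
1. the cock rests inside the drawer, let go (x of cock in the frame of drawer_floor between -0.088 and 0.088 m and y of cock in the frame of drawer_floor between -0.078 and 0.078 m and z of cock in the frame of drawer_floor between -0.008 and 0.045 m and contact force between the fingers and cock below 0.1 N and linear speed of cock below 0.03 m/s), for 0.2 s.
2. the drawer is fully shut with the cock in it (x of cock in the frame of drawer_floor between -0.088 and 0.088 m and y of cock in the frame of drawer_floor between -0.078 and 0.078 m and z of cock in the frame of drawer_floor between -0.008 and 0.045 m and value of joint chamber_drawer0 below 0.008 m), for 0.2 s.
3. the wheel is closed to its stop (value of joint wheel below 0.06 rad), for 0.2 s.
At the end, for the whole second after the job is handed in: The cock lies or stands at rest inside the shut drawer (within 8 mm of fully home), the wheel stands still at two turns from its stop (12.57 rad, within 0.2 rad), and the gripper still holds the crank handle: fingers press on it with more than 10 N and the TCP is within 40 mm of the sleeve's middle (all of step 2 and contact force between the fingers and cock below 0.1 N and linear speed of cock below 0.03 m/s and value of joint wheel between 12.3664 and 12.7664 rad and velocity of joint wheel between -0.05 and 0.05 rad/s and contact force between the fingers and spinner above 10 N and distance between the grasp point and spinner below 0.04 m); the arm keeps its last pose, push and grip.
It fails at once if another thing on the bench was moved by more than 30 mm (distance of any of capped, bare, wrench, tape, jar, pot from where it was at the start of the episode above 0.03 m).
It fails at once if the cock was dropped or thrown (not held, faster than 0.8 m/s) (contact force between the fingers and cock below 0.1 N and linear speed of cock above 0.8 m/s).
It also fails if it takes over 72 s, if anything falls off the work surface, if the arm or the gripper's body presses on something with over 40 N, if the wrist force passes 120 N, or if a joint passes its speed limit or range.

## Working session

There is one attempt and no reset: what is moved stays moved. The work goes in short steps, Python scripts to look and compute and a tool call to move; the robot and the scene stay as the last step left them, time stands still between calls to the robot, and variables do not carry over. Pictures are saved under pics/ and viewed, at most 10 in all, crops included, and the job is handed in when it is done.

Besides the shell and the picture viewer there is one more tool, called after "Emit:" as name(argument=value, ...) on one line, values as JSON. play_rows: Moves the arm, as the interface text tells. Its arguments: {"type":"object","properties":{"translation":{"type":"array","items":{"type":"array","items":{"type":"number","minimum":-1,"maximum":1}}},"twist":{"type":"array","items":{"type":"array","items":{"type":"number","minimum":-1,"maximum":1}}},"gripper":{"type":"array","items":{"type":"number"}}},"required":["translation","twist","gripper"]}

```bash
mkdir -p pics; ls
cat > h.py <<'E'
from bench import robot
import numpy as np, cv2
from scipy.spatial.transform import Rotation as R
def save(c,n):
    im=robot.snapshot(c); cv2.imwrite(f'pics/{n}.png',im[:,:,::-1]); return im
def best(f,n,c):
    r=f(n,c); return [(np.round(d['centre'],4).tolist(),round(d['score'],2)) for d in r[:2]]
def ray(c,u,v,z):
    m=robot.camera_model(c);K=np.array(m['camera_matrix']);Rm=cv2.Rodrigues(np.array(m['rvec'],float))[0];t=np.array(m['tvec'],float).ravel()
    d=Rm.T@np.linalg.inv(K)@[u,v,1];o=-Rm.T@t
    return o+d*(z-o[2])/d[2]
def proj(c,p):
    m=robot.camera_model(c)
    return cv2.projectPoints(np.array([p],float),np.array(m['rvec'],float),np.array(m['tvec'],float),np.array(m['camera_matrix']),None)[0].ravel()
E
python3 - <<'E'
from h import *
a=save('scene','s0');b=save('side','d0')
print(robot.get_obs())
for c in ['scene','side']:
  for n in ['cock','chamber','drawer_floor','chamber_drawer0_handle','wheel_axis','spinner','capped','bare','jar','pot']:
    print(c,n,best(robot.spot_point,n,c))
E
```

```text
pics
{'time': 0.1, 'joint_positions': array([-1.33409802e+00,  8.78797606e-02,  1.37204809e+00, -5.42351846e-07,
        1.68363072e+00, -1.03071984e-01]), 'qvel': array([ 0.00029273, -0.00289162, -0.00352147, -0.00159571, -0.00035752,
       -0.00024438]), 'joint_torque': array([ 2.11690094e-03, -3.41252875e+01, -3.03301907e+01,  7.19053578e-02,
        3.04252363e-02, -9.89181558e-05]), 'tool_pos': array([ 0.18320279, -0.51811422,  0.22324985]), 'ee_rot': array([-3.13963712e+00, -2.01735923e-04,  3.39770031e-01]), 'wrist_force': array([ 0.15204449, -0.21707197,  0.18442549]), 'wrist_torque': array([0.03796954, 0.01549037, 0.04391152]), 'finger_force': 0.0, 'width': 0.09397132746894411}
scene cock [([0.4488, -0.0209, -0.0004], 0.78)]
scene chamber [([0.7151, -0.2982, 0.0032], 0.85), ([0.7698, 0.1485, -0.0005], 0.65)]
scene drawer_floor [([0.5819, -0.3054, 0.0195], 0.67), ([0.3939, 0.1465, 0.0035], 0.45)]
scene chamber_drawer0_handle [([0.437, -0.3125, 0.071], 0.55)]
scene wheel_axis [([0.5414, 0.2945, 0.0986], 0.7)]
scene spinner [([0.488, 0.3131, 0.1355], 0.53), ([0.7776, 0.056, -0
[... 228 characters left out ...]
79)]
side cock [([0.3974, 0.147, 0.0013], 0.71), ([0.4473, -0.0204, 0.0017], 0.55)]
side chamber [([0.7191, -0.2941, 0.0017], 0.64), ([0.4865, 0.3181, 0.1351], 0.17)]
side drawer_floor [([0.5814, -0.3059, 0.0205], 0.97)]
side chamber_drawer0_handle [([0.5557, 0.0146, 0.0031], 0.68), ([0.4406, -0.3102, 0.0697], 0.57)]
side wheel_axis [([0.5371, 0.2977, 0.0985], 0.85)]
side spinner [([0.4855, 0.3161, 0.1371], 0.62)]
side capped [([0.6598, -0.0032, 0.0006], 0.6), ([0.5364, 0.2967, 0.1004], 0.54)]
side bare [([0.5546, 0.0108, -0.0002], 0.66), ([0.7586, 0.1496, 0.0003], 0.55)]
side jar [([0.739, 0.3272, 0.0006], 0.67)]
side pot [([0.4444, -0.0223, 0.0017], 0.68), ([0.7765, 0.0591, 0.0013], 0.55)]
```

View pics/s0.png

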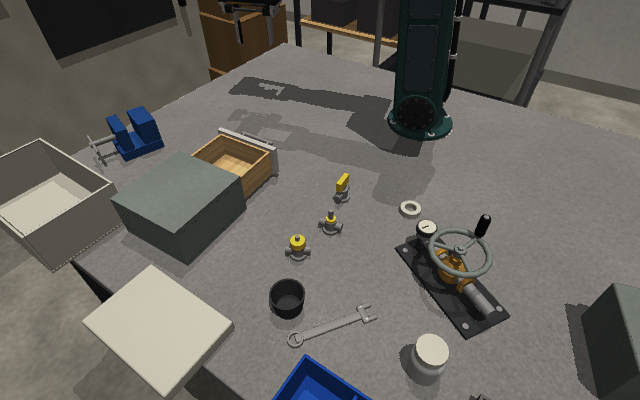

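View pics/d0.png

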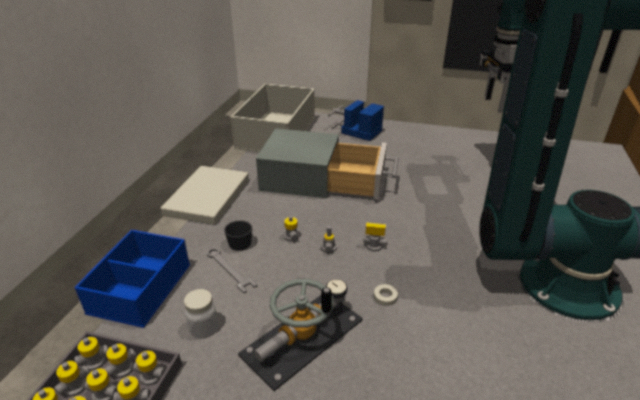

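The scene view shows the cock at about (342,187), the drawer open at (232,160), the spinner at (483,225), and other parts as detected. Next I move over the cock so the wrist camera can give the bar's direction.

Emit:
play_rows(translation=[[0.88,-0.84,-0.1],[0.88,-0.84,-0.1],[0.88,-0.84,-0.1],[0.88,-0.84,-0.1],[0.88,-0.84,-0.1],[0.88,-0.84,0],[0.88,-0.84,0],[0.88,-0.84,0]], twist=[[0,0,0],[0,0,0],[0,0,0],[0,0,0],[0,0,0],[0,0,0],[0,0,0],[0,0,0]], gripper=[1,1,1,1,1,1,1,1])

```text
time: 1.9
tool_pos: [0.3597, -0.1695, 0.2447]
ee_rot: [3.14, -0.001, 0.339]
wrist_force: [1.0, -1.7, 0.4]
width: 0.0938
finger_force: 0.0
```

Emit:
play_rows(translation=[[0.88,-0.84,0],[0.88,-0.84,0],[0.4,-0.4,0],[0,0,0]], twist=[[0,0,0],[0,0,0],[0,0,0],[0,0,0]], gripper=[1,1,1,1])

```text
time: 2.3
tool_pos: [0.4136, -0.0616, 0.2443]
ee_rot: [-3.141, -0.0, 0.345]
wrist_force: [0.2, -0.3, 0.8]
width: 0.0938
finger_force: 0.0
```

Run:
```python
from h import *
o=robot.get_obs();print(o['tool_pos'],o['ee_rot'],o['time'])
im=save('wrist','w1')
print(proj('wrist',[.448,-.021,.068]))
print(best(robot.spot_point,'cock','wrist'),best(robot.spot_point,'bare','wrist'))
h=cv2.cvtColor(im,cv2.COLOR_RGB2HSV);m=cv2.inRange(h,(18,120,60),(35,255,255))
for c in cv2.findContours(m,0,2)[0]:
  if cv2.contourArea(c)>100:
    b=cv2.boxPoints(cv2.minAreaRect(c));w=[np.round(ray('wrist',u,v,.068)[:2],4).tolist() for u,v in b]
    print(np.round(b).tolist(),w)
```

```text
[ 0.41363076 -0.06160531  0.24431826] [-3.14116965e+00 -4.60758695e-04  3.45296334e-01] 2.3
[294.2023107  144.38215593]
[([0.4463, -0.021, 0.0014], 0.74)] [([0.5498, 0.017, -0.0002], 0.6)]
[[327.0, 372.0], [364.0, 372.0], [364.0, 383.0], [327.0, 383.0]] [[0.1343, -0.1784], [0.1533, -0.2323], [0.1329, -0.2406], [0.1136, -0.1859]]
[[486.0, 307.0], [499.0, 306.0], [503.0, 348.0], [490.0, 350.0]] [[0.3204, -0.3529], [0.328, -0.3688], [0.2645, -0.4116], [0.2564, -0.395]]
[[287.0, 164.0], [297.0, 125.0], [309.0, 128.0], [299.0, 167.0]] [[0.422, -0.0215], [0.4701, -0.0183], [0.4716, -0.0326], [0.4234, -0.0365]]
[[288.0, 41.0], [307.0, 36.0], [313.0, 55.0], [294.0, 61.0]] [[0.5504, 0.0183], [0.5625, 0.0005], [0.5463, -0.0119], [0.5338, 0.006]]
```

View pics/w1.png

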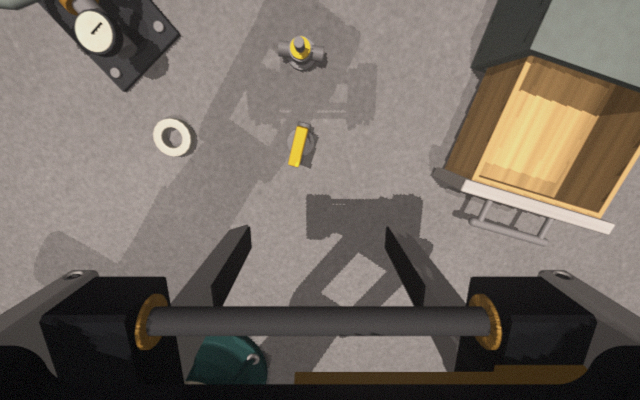

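The wrist view shows the yellow bar at (298,146), with its long axis at yaw about 0.07 rad. Its centre is about (0.447,-0.025).

Emit:
play_rows(translation=[[0.55,-0.29,0.5],[0.55,-0.29,0.5],[0,0,0.5],[0,0,0.5],[0,0,0.5],[0,0,0]], twist=[[0,0,0],[0,0,0],[0,0,0.9],[0,0,0.9],[0,0,0.97],[0,0,0]], gripper=[1,1,1,1,1,1])

```text
time: 3.05
tool_pos: [0.4444, -0.0287, 0.1413]
ee_rot: [-3.141, 0.006, 0.06]
wrist_force: [0.9, -0.8, -0.3]
width: 0.0943
finger_force: 0.0
```

Run:
```python
from h import *
o=robot.get_obs();print(o['tool_pos'],o['ee_rot'],o['time'])
im=save('wrist','w2')
print(best(robot.spot_point,'cock','wrist'), best(robot.spot_point,'chamber_drawer0_handle','wrist'), best(robot.spot_point,'drawer_floor','wrist'))
h=cv2.cvtColor(im,cv2.COLOR_RGB2HSV);m=cv2.inRange(h,(18,120,60),(35,255,255))
for c in cv2.findContours(m,0,2)[0]:
  if cv2.contourArea(c)>100:
    b=cv2.boxPoints(cv2.minAreaRect(c));w=[np.round(ray('wrist',u,v,.068)[:2],4).tolist() for u,v in b]
    print(np.round(b).tolist(),w)
```

```text
[ 0.44436581 -0.02873241  0.14125829] [-3.1405573   0.00636635  0.06017438] 3.05
[([0.4463, -0.0207, 0.0005], 0.77)] [([0.4382, -0.3101, 0.0713], 0.85)] [([0.5823, -0.3061, 0.0235], 0.57)]
[[535.0, 366.0], [586.0, 366.0], [586.0, 383.0], [535.0, 383.0]] [[0.2826, -0.2751], [0.2861, -0.3302], [0.2627, -0.3381], [0.2592, -0.2817]]
[[479.0, 366.0], [505.0, 366.0], [505.0, 383.0], [479.0, 383.0]] [[0.2788, -0.2145], [0.2806, -0.2426], [0.2572, -0.2486], [0.2554, -0.2198]]
[[491.0, 315.0], [501.0, 315.0], [501.0, 348.0], [491.0, 348.0]] [[0.3444, -0.2121], [0.345, -0.2223], [0.3041, -0.2324], [0.3034, -0.2218]]
[[303.0, 174.0], [319.0, 174.0], [319.0, 230.0], [303.0, 230.0]] [[0.4783, -0.0141], [0.4791, -0.028], [0.4266, -0.0314], [0.4256, -0.0166]]
[[258.0, 75.0], [278.0, 56.0], [298.0, 76.0], [279.0, 96.0]] [[0.5558, 0.0253], [0.5708, 0.0102], [0.557, -0.0064], [0.5415, 0.0087]]
```

View pics/w2.png

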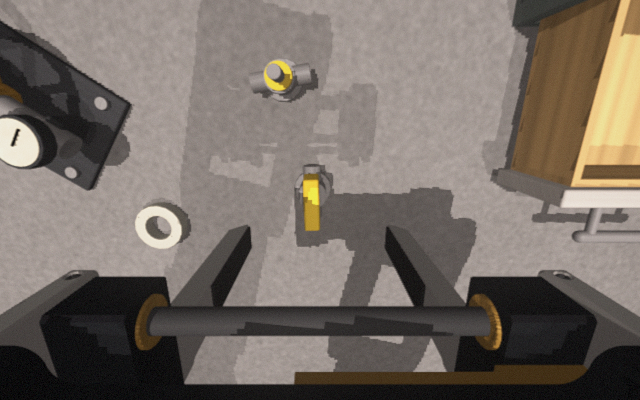

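The bar sits at (311,202) in the image, parallel to the tool x axis, and the gripper is nearly centred on it. I descend and grip.

Emit:
play_rows(translation=[[0.13,-0.15,0.6],[0,0,0.6],[0,0,0.5],[0,0,0.2],[0,0,0]], twist=[[0,0,0],[0,0,0],[0,0,0],[0,0,0],[0,0,0]], gripper=[1,1,1,1,1])

```text
time: 3.75
tool_pos: [0.4513, -0.0213, 0.0681]
ee_rot: [-3.142, 0.001, 0.063]
wrist_force: [-0.3, -0.4, -0.3]
width: 0.0939
finger_force: 0.0
```

Emit:
play_rows(translation=[[0,0,0],[0,0,0],[0,0,0],[0,0,0],[0,0,0],[0,0,0],[0,0,0]], twist=[[0,0,0],[0,0,0],[0,0,0],[0,0,0],[0,0,0],[0,0,0],[0,0,0]], gripper=[-1,-1,-1,-1,-1,-1,-1])

```text
time: 4.45
tool_pos: [0.4515, -0.0212, 0.0683]
ee_rot: [3.141, 0.0, 0.063]
wrist_force: [-0.0, 0.1, 0.1]
width: 0.0414
finger_force: 0.0
```

Emit:
play_rows(translation=[[0,0,0],[0,0,0],[0,0,0],[0,0,0],[0,0,0],[0,0,0]], twist=[[0,0,0],[0,0,0],[0,0,0],[0,0,0],[0,0,0],[0,0,0]], gripper=[-1,-1,-1,-1,-1,-1])

```text
time: 5.05
tool_pos: [0.4514, -0.0212, 0.0681]
ee_rot: [3.141, 0.0, 0.063]
wrist_force: [0.3, -0.6, -0.6]
width: 0.0137
finger_force: 30.0
```

Emit:
play_rows(translation=[[0,0,-0.7],[0,0,-0.9],[0,0,-0.9],[0.1,0.3,-0.7],[0.25,0.9,0],[0.28,0.9,0],[0.28,0.9,0],[0.28,0.9,0]], twist=[[0,0,0],[0,0,0],[0,0,0],[0,0,0],[0,0,0],[0,0,0],[0,0,0],[0,0,0]], gripper=[-1,-1,-1,-1,-1,-1,-1,-1])

```text
time: 5.85
tool_pos: [0.509, -0.1751, 0.1959]
ee_rot: [-3.141, 0.0, 0.063]
wrist_force: [0.6, 0.3, -2.4]
width: 0.0137
finger_force: 30.0
```

Emit:
play_rows(translation=[[0.28,0.9,0],[0.28,0.9,0],[0.28,0.9,0],[0.2,0.7,0],[0.1,0.3,0],[0,0,0],[0,0,0]], twist=[[0,0,0],[0,0,0],[0,0,0],[0,0,0],[0,0,0],[0,0,0],[0,0,0]], gripper=[-1,-1,-1,-1,-1,-1,-1])

```text
time: 6.55
tool_pos: [0.5634, -0.3176, 0.1959]
ee_rot: [-3.14, 0.001, 0.063]
wrist_force: [-0.5, 0.5, -1.1]
width: 0.0139
finger_force: 30.0
```

Run:
```python
from h import *
o=robot.get_obs();print(o['tool_pos'],o['ee_rot'],o['time'],o['width'],o['finger_force'])
im=save('wrist','w3')
for n in ['cock','drawer_floor','chamber_drawer0_handle']: print(best(robot.spot_point,n,'wrist'))
```

```text
[ 0.56336079 -0.31761154  0.19591266] [-3.14009761e+00  8.29384508e-04  6.33529589e-02] 6.55 0.01385077260155653 29.967904686927795
[([0.5603, -0.3186, 0.1289], 0.57)]
[([0.5791, -0.3073, 0.0237], 0.98)]
[([0.7209, -0.2996, -0.0001], 0.58)]
```

View pics/w3.png

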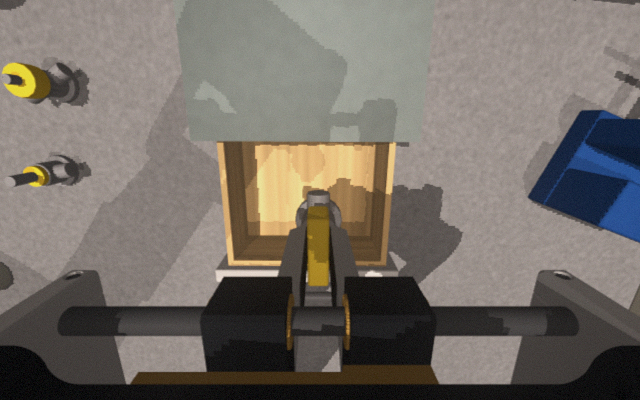

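The cock hangs over the open drawer, with the drawer interior at columns 225–390 and rows 142–260. I nudge it toward the centre and lower it.

Emit:
play_rows(translation=[[-0.2,-0.25,0.5],[0,0,0.7],[0,0,0.6],[0,0,0.4],[0,0,0.2],[0,0,0.1],[0,0,0]], twist=[[0,0,0],[0,0,0],[0,0,0],[0,0,0],[0,0,0],[0,0,0],[0,0,0]], gripper=[-1,-1,-1,-1,-1,-1,-1])

```text
time: 7.45
tool_pos: [0.5553, -0.3093, 0.0967]
ee_rot: [3.141, -0.001, 0.063]
wrist_force: [0.3, -0.8, -1.9]
width: 0.0138
finger_force: 30.0
```

Emit:
play_rows(translation=[[0,0,0.07],[0,0,0.05],[0,0,0]], twist=[[0,0,0],[0,0,0],[0,0,0]], gripper=[-1,-1,-1])

```text
time: 7.75
tool_pos: [0.5551, -0.3094, 0.0918]
ee_rot: [3.141, -0.0, 0.063]
wrist_force: [-0.4, -0.1, -1.8]
width: 0.014
finger_force: 30.0
```

Emit:
play_rows(translation=[[0,0,0.05],[0,0,0.02],[0,0,0]], twist=[[0,0,0],[0,0,0],[0,0,0]], gripper=[-1,-1,-1])

```text
time: 8.05
tool_pos: [0.5554, -0.3097, 0.0901]
ee_rot: [3.14, -0.001, 0.063]
wrist_force: [-1.3, 0.1, 3.8]
width: 0.014
finger_force: 30.0
```

Contact with the floor (force z up to +3.8 N). I release, opening only partway, and lift off.

Emit:
play_rows(translation=[[0,0,0],[0,0,0],[0,0,0],[0,0,0],[0,0,0],[0,0,0]], twist=[[0,0,0],[0,0,0],[0,0,0],[0,0,0],[0,0,0],[0,0,0]], gripper=[0.2,0.2,0.2,0.2,0.2,0.2])

```text
time: 8.65
tool_pos: [0.555, -0.3093, 0.0885]
ee_rot: [-3.142, 0.0, 0.063]
wrist_force: [-0.0, 0.5, 1.1]
width: 0.0557
finger_force: 0.0
```

Emit:
play_rows(translation=[[0,0,-0.5],[0,0,-0.8],[0,0,-0.8],[0,0,-0.4],[-0.5,0,0],[-0.9,0,0],[-0.9,0,0],[-0.9,0,0]], twist=[[0,0,0],[0,0,0],[0,0,0],[0,0,0],[0,0,0],[0,0,0],[0,0,0],[0,0,0]], gripper=[0.2,0.2,0.2,0.2,-1,-1,-1,-1])

```text
time: 9.45
tool_pos: [0.426, -0.3172, 0.1887]
ee_rot: [3.141, -0.0, 0.063]
wrist_force: [0.3, 0.9, 1.0]
width: 0.0276
finger_force: 0.0
```

Run:
```python
from h import *
o=robot.get_obs();print(o['tool_pos'],o['ee_rot'],o['time'],o['width'],o['finger_force'])
im=save('wrist','w4')
for c in ['wrist','scene']:
  for n in ['cock','drawer_floor','chamber_drawer0_handle','chamber']:
    if c=='scene' and n=='cock': save(c,'s4')
    print(c,n,best(robot.spot_point,n,c))
```

```text
[ 0.42604512 -0.31719599  0.18865997] [ 3.14126634e+00 -9.45255531e-06  6.33675617e-02] 9.45 0.027595204397723744 0.0
wrist cock [([0.5519, -0.3101, 0.0217], 0.74)]
wrist drawer_floor [([0.5819, -0.3099, 0.0244], 0.86)]
wrist chamber_drawer0_handle [([0.4368, -0.312, 0.0709], 0.9)]
wrist chamber []
scene cock [([0.5511, -0.3066, 0.0182], 0.62)]
scene drawer_floor [([0.5816, -0.3081, 0.0195], 0.9)]
scene chamber_drawer0_handle [([0.4392, -0.3121, 0.0739], 0.78)]
scene chamber [([0.7155, -0.2994, 0.0006], 0.64)]
```

View pics/w4.png

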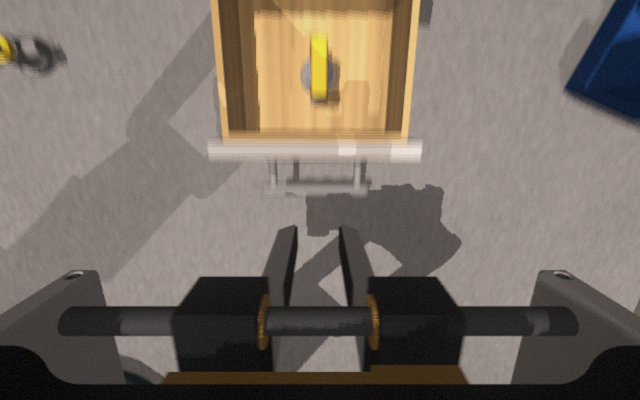

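The cock stands upright in the drawer at image position (319,68), and the handle bar is at (318,185). Now I lower the closed fingers in front of the handle.

Emit:
play_rows(translation=[[-0.7,-0.1,0],[0,0,0.7],[0,0,0.9],[0,0,0.8],[0,0,0.45],[0,0,0]], twist=[[0,0,0],[0,0,0],[0,0,0],[0,0,0],[0,0,0],[0,0,0]], gripper=[-1,-1,-1,-1,-1,-1])

```text
time: 10.55
tool_pos: [0.3976, -0.3132, 0.0711]
ee_rot: [-3.136, 0.005, 0.063]
wrist_force: [0.1, 0.5, -0.4]
width: 0.0002
finger_force: 0.0
```

Emit:
play_rows(translation=[[0.3,0,0],[0.3,0,0],[0.3,0,0],[0.35,0,0],[0.35,0,0],[0.35,0,0],[0.35,0,0],[0.35,0,0]], twist=[[0,0,0],[0,0,0],[0,0,0],[0,0,0],[0,0,0],[0,0,0],[0,0,0],[0,0,0]], gripper=[-1,-1,-1,-1,-1,-1,-1,-1])

```text
time: 11.35
tool_pos: [0.5061, -0.3082, 0.0746]
ee_rot: [-3.142, 0.0, 0.063]
wrist_force: [-2.2, -0.5, 1.7]
width: 0.0002
finger_force: 0.8
```

Emit:
play_rows(translation=[[0.3,0,0],[0.3,0,0],[0.25,0,0],[0.15,0,0],[0.1,0,0]], twist=[[0,0,0],[0,0,0],[0,0,0],[0,0,0],[0,0,0]], gripper=[-1,-1,-1,-1,-1])

```text
time: 11.85
tool_pos: [0.5492, -0.3054, 0.0745]
ee_rot: [-3.141, 0.0, 0.063]
wrist_force: [-1.3, 0.5, 0.7]
width: 0.0005
finger_force: 0.6
```

Emit:
play_rows(translation=[[0.08,0,0],[0.08,0,0]], twist=[[0,0,0],[0,0,0]], gripper=[-1,-1])

```text
time: 12.05
tool_pos: [0.555, -0.3051, 0.0745]
ee_rot: [-3.141, 0.001, 0.063]
wrist_force: [-1.5, 0.2, 0.6]
width: 0.0002
finger_force: 0.6
```

Emit:
play_rows(translation=[[0.1,0,0],[0.1,0,0]], twist=[[0,0,0],[0,0,0]], gripper=[-1,-1])

```text
time: 12.25
tool_pos: [0.5579, -0.3049, 0.0745]
ee_rot: [-3.14, 0.013, 0.062]
wrist_force: [-20.5, -0.5, 10.6]
width: 0.0006
finger_force: 10.1
```

Emit:
play_rows(translation=[[0.1,0,0],[0.05,0,0]], twist=[[0,0,0],[0,0,0]], gripper=[-1,-1])

```text
time: 12.45
tool_pos: [0.5582, -0.3049, 0.0746]
ee_rot: [-3.138, 0.026, 0.061]
wrist_force: [-31.2, 0.7, 15.6]
width: 0.0003
finger_force: 15.8
```

The push reached 31 N with no further motion, so the drawer is on its stop. I back off, lift and move over to the wheel.

Emit:
play_rows(translation=[[-0.6,0,0],[-0.7,0,0],[0,0,-0.8],[0,0,-1],[0,0,-1],[0,0,-1],[0,-0.5,-0.5],[0,-1,0]], twist=[[0,0,0],[0,0,0],[0,0,0],[0,0,0],[0,0,0],[0,0,0],[0,0,0],[0,0,0]], gripper=[-1,-1,-1,-1,-1,0.5,0.5,0.5])

```text
time: 13.25
tool_pos: [0.5152, -0.25, 0.2516]
ee_rot: [3.136, -0.008, 0.059]
wrist_force: [0.6, 0.7, -0.0]
width: 0.0213
finger_force: 0.0
```

Emit:
play_rows(translation=[[0,-1,0],[0,-1,0],[0,-1,0],[0,-1,0],[0,-1,0],[0,-1,0],[0,-1,0],[0,-1,0]], twist=[[0,0,0],[0,0,0],[0,0,0],[0,0,0],[0,0,0],[0,0,0],[0,0,0],[0,0,0]], gripper=[0.5,0.5,0.5,0.5,0.5,0.5,0.5,0.5])

```text
time: 14.05
tool_pos: [0.4933, 0.0734, 0.2472]
ee_rot: [-3.141, -0.002, 0.063]
wrist_force: [0.5, -0.7, -0.1]
width: 0.0704
finger_force: 0.0
```

Emit:
play_rows(translation=[[0,-1,0],[0,-1,0],[0,-0.3,0],[0,0,0],[0,0,0]], twist=[[0,0,0],[0,0,0],[0,0,0],[0,0,0],[0,0,0]], gripper=[0.5,0.5,0.5,0.5,0.5])

```text
time: 14.55
tool_pos: [0.4878, 0.1627, 0.2467]
ee_rot: [3.141, -0.0, 0.062]
wrist_force: [0.1, -0.0, -0.6]
width: 0.0705
finger_force: 0.0
```

Run:
```python
from h import *
o=robot.get_obs();print(o['tool_pos'],o['ee_rot'],o['time'],o['width'],o['joint_positions'])
for c in ['wrist','scene','side']:
  save(c,c+'5')
  for n in ['wheel_axis','spinner','chamber_drawer0_handle']: print(c,n,best(robot.spot_point,n,c))
```

```text
[0.48783207 0.16265507 0.24672862] [ 3.14071435e+00 -3.92600282e-04  6.23803846e-02] 14.55 0.07050943474974822 [ 2.12144240e-01  3.86497710e-03  1.41330488e+00 -9.38058257e-04
  1.72416558e+00  1.72041693e+00]
wrist wheel_axis [([0.5397, 0.2978, 0.1002], 0.74)]
wrist spinner [([0.4823, 0.3156, 0.1385], 0.65)]
wrist chamber_drawer0_handle [([0.3937, 0.1449, 0.0016], 0.61)]
scene wheel_axis [([0.5416, 0.2941, 0.0972], 0.74)]
scene spinner [([0.4853, 0.3156, 0.135], 0.58)]
scene chamber_drawer0_handle [([0.5732, -0.3017, 0.0749], 0.64)]
side wheel_axis [([0.5379, 0.2956, 0.098], 0.92)]
side spinner [([0.4876, 0.3185, 0.1341], 0.48)]
side chamber_drawer0_handle []
```

View pics/wrist5.png

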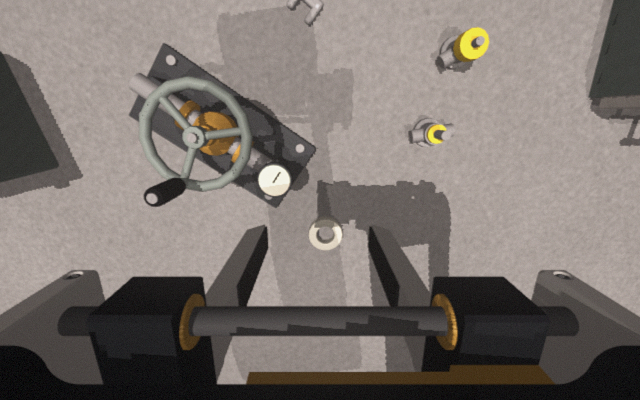

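View pics/scene5.png

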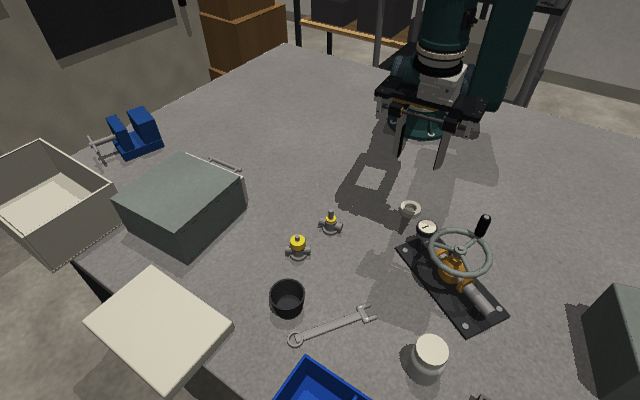

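The drawer is shut in the scene view, with its front flush at (245,190). In the wrist view the crank handle's top is at (153,198) and the hub at (193,137). I approach the crank.

Emit:
play_rows(translation=[[0.06,-0.95,0],[0.06,-0.95,0],[0.06,-0.95,0],[0.05,-0.95,0],[0,0,0.4],[0,0,0.4],[0,0,0]], twist=[[0,0,0],[0,0,0],[0,0,0],[0,0,0],[0,0,0],[0,0,0],[0,0,0]], gripper=[0.5,0.5,0.5,0.5,0.5,0.5,0.5])

```text
time: 15.85
tool_pos: [0.4859, 0.3156, 0.2116]
ee_rot: [3.139, 0.005, 0.064]
wrist_force: [-0.6, -0.9, -0.1]
width: 0.0708
finger_force: 0.0
```

Run:
```python
from h import *
o=robot.get_obs();print(o['tool_pos'],o['ee_rot'],o['time'])
save('wrist','w6')
for n in ['wheel_axis','spinner']: print(n,best(robot.spot_point,n,'wrist'))
```

```text
[0.48588174 0.31561712 0.21160108] [3.13915724 0.00519486 0.0637449 ] 15.85
wheel_axis [([0.5384, 0.2965, 0.0979], 0.78)]
spinner [([0.4853, 0.3156, 0.1404], 0.69)]
```

View pics/w6.png

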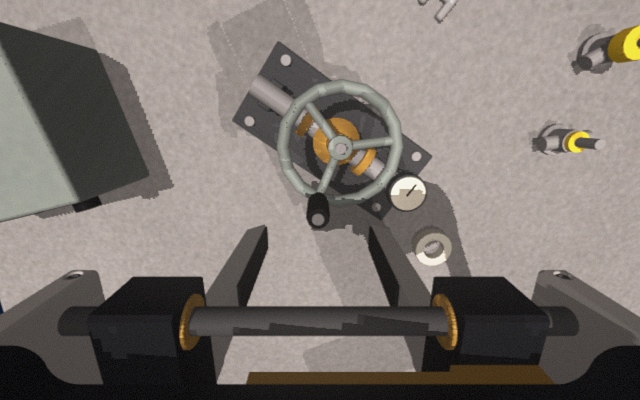

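The crank top is at (318,212), between the fingertips at about columns 255 and 380. I descend and grip.

Emit:
play_rows(translation=[[0,0,0.5],[0,0,0.5],[0,0,0.5],[0,0,0.25],[0,0,0],[0,0,0],[0,0,0],[0,0,0]], twist=[[0,0,0],[0,0,0],[0,0,0],[0,0,0],[0,0,0],[0,0,0],[0,0,0],[0,0,0]], gripper=[0.5,0.5,0.5,0.5,-1,-1,-1,-1])

```text
time: 16.8
tool_pos: [0.4879, 0.316, 0.1461]
ee_rot: [-3.141, -0.002, 0.063]
wrist_force: [-0.2, -0.4, 0.2]
width: 0.0422
finger_force: 0.0
```

Emit:
play_rows(translation=[[0,0,0],[0,0,0],[0,0,0],[0,0,0],[0,0,0]], twist=[[0,0,0],[0,0,0],[0,0,0],[0,0,0],[0,0,0]], gripper=[-1,-1,-1,-1,-1])

```text
time: 17.3
tool_pos: [0.4873, 0.3157, 0.1448]
ee_rot: [-3.142, -0.0, 0.063]
wrist_force: [0.1, 0.2, 0.5]
width: 0.0193
finger_force: 30.0
```

```bash
cat > arc.py <<'E'
# arc.py cx cy yaw fromx fromy  sign step n : commanded rows in tool units
import sys,numpy as np
cx,cy,yaw,px,py,s,n=map(float,sys.argv[1:]);n=int(n)
a0=np.arctan2(py-cy,px-cx);print('angle',round(a0,3),'r',round(np.hypot(px-cx,py-cy),4))
P=np.array([px,py]);out=[]
for k in range(1,n+1):
    T=np.array([cx,cy])+.055*np.array([np.cos(a0+s*k),np.sin(a0+s*k)]);d=T-P
    t=np.round(np.array([d[0]*np.cos(yaw)+d[1]*np.sin(yaw),d[0]*np.sin(yaw)-d[1]*np.cos(yaw)])/.04,2)
    P=P+.04*np.array([t[0]*np.cos(yaw)+t[1]*np.sin(yaw),t[0]*np.sin(yaw)-t[1]*np.cos(yaw)])
    out.append([float(t[0]),float(t[1]),0])
for i in range(0,n,8): print(out[i:i+8],np.round(a0+s*min(i+8,n),3))
print(np.round(P,4))
E
python3 -c "
from h import *
o=robot.get_obs();print(o['tool_pos'],o['ee_rot'],o['wrist_force'],o['width'],o['time'])"
```

```text
[0.48731194 0.31574955 0.14484032] [-3.14153869e+00 -2.78119487e-04  6.28174196e-02] [0.07104011 0.2233333  0.5276418 ] 0.019315296243140635 17.3
```

```bash
python3 arc.py .5388 .296 .063 .4873 .3157 -0.25 8; python3 -c "
import numpy as np
" ; python3 arc.py .5388 .296 .063 .5 .3 -0.15 1 >/dev/null
```

```text
angle 2.776 r 0.0551
[[0.18, -0.29, 0], [0.25, -0.24, 0], [0.3, -0.17, 0], [0.33, -0.09, 0], [0.34, -0.0, 0], [0.34, 0.07, 0], [0.3, 0.16, 0], [0.25, 0.23, 0]] 0.776
[0.5779 0.3346]
```

Emit:
play_rows(translation=[[0.18,-0.29,0],[0.25,-0.24,0],[0.3,-0.17,0],[0.33,-0.09,0]], twist=[[0,0,0],[0,0,0],[0,0,0],[0,0,0]], gripper=[-1,-1,-1,-1])

```text
time: 17.7
tool_pos: [0.5262, 0.3513, 0.1448]
ee_rot: [-3.14, 0.003, 0.064]
wrist_force: [-2.7, 0.2, 3.0]
width: 0.0191
finger_force: 30.0
```

Emit:
play_rows(translation=[[0.34,0,0],[0.34,0.07,0],[0.3,0.16,0],[0.25,0.23,0],[0,0,0],[0,0,0]], twist=[[0,0,0],[0,0,0],[0,0,0],[0,0,0],[0,0,0],[0,0,0]], gripper=[-1,-1,-1,-1,-1,-1])

```text
time: 18.3
tool_pos: [0.5806, 0.3341, 0.1449]
ee_rot: [-3.141, -0.006, 0.061]
wrist_force: [5.8, 3.0, -1.7]
width: 0.0195
finger_force: 30.0
```

```bash
python3 -c "
from h import *
o=robot.get_obs();p=o['tool_pos'];print(p,o['ee_rot'],o['wrist_force'],np.hypot(p[0]-.5388,p[1]-.296),np.arctan2(p[1]-.296,p[0]-.5388))"; python3 arc.py .5388 .296 .063 .5779 .3346 -0.15 24
```

```text
[0.58057741 0.33408665 0.14490855] [-3.14143318 -0.00589267  0.06111669] [ 5.84343041  3.0286129  -1.71115915] 0.0565326888519226 0.7392178895320615
angle 0.779 r 0.0549
[[0.12, 0.16, 0], [0.1, 0.19, 0], [0.07, 0.19, 0], [0.04, 0.2, 0], [0.01, 0.21, 0], [-0.02, 0.2, 0], [-0.06, 0.2, 0], [-0.08, 0.19, 0]] -0.421
[[-0.11, 0.18, 0], [-0.13, 0.15, 0], [-0.16, 0.14, 0], [-0.17, 0.11, 0], [-0.19, 0.08, 0], [-0.2, 0.05, 0], [-0.21, 0.03, 0], [-0.2, -0.01, 0]] -1.621
[[-0.2, -0.04, 0], [-0.2, -0.07, 0], [-0.18, -0.1, 0], [-0.17, -0.12, 0], [-0.14, -0.14, 0], [-0.12, -0.17, 0], [-0.1, -0.18, 0], [-0.07, -0.2, 0]] -2.821
[0.4864 0.2787]
```

Emit:
play_rows(translation=[[0.14,0.16,0],[0.12,0.19,0]], twist=[[0,0,0],[0,0,0]], gripper=[-1,-1])

```text
time: 18.5
tool_pos: [0.589, 0.3215, 0.1448]
ee_rot: [-3.141, 0.0, 0.063]
wrist_force: [-2.0, 2.6, 2.2]
width: 0.0192
finger_force: 30.0
```

Emit:
play_rows(translation=[[0.07,0.19,0],[0.04,0.2,0]], twist=[[0,0,0],[0,0,0]], gripper=[-1,-1])

```text
time: 18.7
tool_pos: [0.5939, 0.3052, 0.1448]
ee_rot: [3.141, 0.002, 0.063]
wrist_force: [-2.8, 2.7, 3.8]
width: 0.0197
finger_force: 30.0
```

Emit:
play_rows(translation=[[0.01,0.21,0],[-0.02,0.2,0]], twist=[[0,0,0],[0,0,0]], gripper=[-1,-1])

```text
time: 18.9
tool_pos: [0.5938, 0.2892, 0.1448]
ee_rot: [-3.141, 0.003, 0.063]
wrist_force: [-6.0, 3.9, 4.4]
width: 0.0192
finger_force: 30.0
```

Emit:
play_rows(translation=[[-0.05,0.2,0],[-0.08,0.19,0]], twist=[[0,0,0],[0,0,0]], gripper=[-1,-1])

```text
time: 19.1
tool_pos: [0.5891, 0.2741, 0.1448]
ee_rot: [-3.139, 0.003, 0.064]
wrist_force: [-5.4, 5.4, 4.0]
width: 0.019
finger_force: 30.0
```

Emit:
play_rows(translation=[[-0.11,0.18,0],[-0.13,0.16,0]], twist=[[0,0,0],[0,0,0]], gripper=[-1,-1])

```text
time: 19.3
tool_pos: [0.5856, 0.2689, 0.145]
ee_rot: [-3.12, -0.013, 0.066]
wrist_force: [13.3, 35.1, -10.0]
width: 0.0193
finger_force: 30.0
```

The force jumped to 37 N tangentially, so this is the closed stop. I hold briefly, then fit the wheel centre from the measured points.

Emit:
play_rows(translation=[[0,0,0],[0,0,0],[0,0,0],[0,0,0]], twist=[[0,0,0],[0,0,0],[0,0,0],[0,0,0]], gripper=[-1,-1,-1,-1])

```text
time: 19.7
tool_pos: [0.5851, 0.2691, 0.1448]
ee_rot: [-3.123, -0.012, 0.068]
wrist_force: [9.8, 24.6, -5.6]
width: 0.0194
finger_force: 30.0
```

Run:
```python
from h import *
from scipy.optimize import least_squares
o=robot.get_obs();p=o['tool_pos'];print(p,o['ee_rot'],o['wrist_force'],o['width'],o['time'])
P=np.array([(.4873,.3157),(.5262,.3513),(.5806,.3341),(.589,.3215),(.5939,.3052),(.5938,.2892),(.5891,.2741),p[:2]])
s=least_squares(lambda c:np.hypot(P[:,0]-c[0],P[:,1]-c[1])-.055,[.539,.296]);print(s.x,s.fun*1000)
a=np.arctan2(p[1]-s.x[1],p[0]-s.x[0]);print('stop angle',a)
import subprocess
print(subprocess.run(['python3','arc.py',*map(str,[*s.x,.063,p[0],p[1],.25,24])],capture_output=True,text=True).stdout)
```

```text
[0.58513615 0.2690753  0.14484295] [-3.12286937 -0.01153002  0.06771702] [ 9.75942627 24.6295658  -5.5650927 ] 0.019418733220911154 19.7
[0.53926294 0.29801906] [-0.11135582 -0.14109416 -0.13118514  0.00117811  0.106932    0.24550943
  0.27977431 -0.75894302]
stop angle -0.5628673697644531
angle -0.563 r 0.0542
[[0.18, -0.29, 0], [0.09, -0.33, 0], [-0.0, -0.34, 0], [-0.09, -0.34, 0], [-0.16, -0.3, 0], [-0.24, -0.25, 0], [-0.29, -0.18, 0], [-0.32, -0.11, 0]] 1.437
[[-0.34, -0.03, 0], [-0.34, 0.06, 0], [-0.31, 0.15, 0], [-0.27, 0.21, 0], [-0.2, 0.28, 0], [-0.14, 0.31, 0], [-0.04, 0.34, 0], [0.03, 0.34, 0]] 3.437
[[0.12, 0.32, 0], [0.2, 0.29, 0], [0.26, 0.22, 0], [0.3, 0.15, 0], [0.34, 0.08, 0], [0.34, -0.02, 0], [0.33, -0.09, 0], [0.3, -0.18, 0]] 5.437
[0.5759 0.2569]
```

Emit:
play_rows(translation=[[0.18,-0.29,0],[0.09,-0.33,0],[0,-0.34,0],[-0.09,-0.34,0],[0,0,0],[0,0,0]], twist=[[0,0,0],[0,0,0],[0,0,0],[0,0,0],[0,0,0],[0,0,0]], gripper=[-1,-1,-1,-1,-1,-1])

```text
time: 20.3
tool_pos: [0.5906, 0.3136, 0.1449]
ee_rot: [-3.138, -0.012, 0.062]
wrist_force: [10.7, 5.5, -3.0]
width: 0.0193
finger_force: 30.0
```

```bash
cat > st.py <<'E'
from h import *
import subprocess,sys
o=robot.get_obs();p=o['tool_pos'];c=np.array([.5393,.298]);d=p[:2]-c
print(p,o['ee_rot'],o['wrist_force'],o['width'],o['time'],'r',np.hypot(*d),'a',np.arctan2(d[1],d[0]))
if len(sys.argv)>1: print(subprocess.run(['python3','arc.py',*map(str,[*c,o['ee_rot'][2],p[0],p[1],*sys.argv[1:]])],capture_output=True,text=True).stdout)
E
python3 st.py 0.2618 24
```

```text
[0.59057187 0.3136137  0.14490289] [-3.13789191 -0.01155883  0.06239292] [10.66561442  5.46386541 -3.00786624] 0.019319245031710938 20.3 r 0.053596564678094344 a 0.2956053397128052
angle 0.296 r 0.0536
[[-0.09, -0.34, 0], [-0.21, -0.29, 0], [-0.28, -0.23, 0], [-0.33, -0.15, 0], [-0.35, -0.05, 0], [-0.36, 0.03, 0], [-0.34, 0.13, 0], [-0.29, 0.21, 0]] 2.39
[[-0.22, 0.28, 0], [-0.15, 0.33, 0], [-0.06, 0.35, 0], [0.04, 0.36, 0], [0.13, 0.33, 0], [0.21, 0.29, 0], [0.28, 0.23, 0], [0.32, 0.15, 0]] 4.484
[[0.36, 0.05, 0], [0.35, -0.03, 0], [0.34, -0.13, 0], [0.29, -0.21, 0], [0.23, -0.28, 0], [0.14, -0.33, 0], [0.06, -0.35, 0], [-0.04, -0.36, 0]] 6.579
[0.5917 0.3141]
```

Emit:
play_rows(translation=[[-0.02,-0.34,0],[-0.21,-0.29,0],[-0.28,-0.23,0],[-0.33,-0.15,0],[-0.35,-0.05,0],[-0.36,0.03,0],[-0.34,0.13,0],[-0.29,0.21,0]], twist=[[0,0,0],[0,0,0],[0,0,0],[0,0,0],[0,0,0],[0,0,0],[0,0,0],[0,0,0]], gripper=[-1,-1,-1,-1,-1,-1,-1,-1])

```text
time: 21.1
tool_pos: [0.4967, 0.3342, 0.1448]
ee_rot: [3.141, -0.003, 0.064]
wrist_force: [6.2, -1.1, -0.3]
width: 0.0192
finger_force: 30.0
```

```bash
python3 st.py
```

```text
[0.4966907  0.33415522 0.14479533] [ 3.14109715e+00 -2.66733707e-03  6.38856914e-02] [ 6.24772799 -1.05798064 -0.25667132] 0.019155841401127548 21.1 r 0.055881594240292036 a 2.437953302860395
```

Emit:
play_rows(translation=[[-0.22,0.28,0],[-0.15,0.33,0],[-0.06,0.35,0],[0.04,0.36,0],[0.13,0.33,0],[0.21,0.29,0],[0.28,0.23,0],[0.32,0.15,0]], twist=[[0,0,0],[0,0,0],[0,0,0],[0,0,0],[0,0,0],[0,0,0],[0,0,0],[0,0,0]], gripper=[-1,-1,-1,-1,-1,-1,-1,-1])

```text
time: 21.9
tool_pos: [0.5233, 0.2448, 0.1448]
ee_rot: [-3.137, 0.002, 0.065]
wrist_force: [-0.5, 6.3, 2.9]
width: 0.0195
finger_force: 30.0
```

```bash
python3 st.py
```

```text
[0.52329161 0.24476512 0.14475692] [-3.13740835e+00  2.19599407e-03  6.45660825e-02] [-0.4611852   6.32307924  2.91141022] 0.01949363536210523 21.9 r 0.05558975767382117 a -1.8629066387871043
```

Emit:
play_rows(translation=[[0.36,0.05,0],[0.35,-0.03,0],[0.34,-0.13,0],[0.29,-0.21,0],[0.23,-0.28,0],[0.14,-0.33,0],[0.06,-0.35,0],[-0.04,-0.36,0]], twist=[[0,0,0],[0,0,0],[0,0,0],[0,0,0],[0,0,0],[0,0,0],[0,0,0],[0,0,0]], gripper=[-1,-1,-1,-1,-1,-1,-1,-1])

```text
time: 22.7
tool_pos: [0.591, 0.3131, 0.1448]
ee_rot: [3.141, -0.002, 0.062]
wrist_force: [1.9, -2.9, 3.6]
width: 0.0192
finger_force: 30.0
```

```bash
python3 st.py 0.2618 21
```

```text
[0.59097325 0.31313214 0.14479178] [ 3.14083800e+00 -2.31542265e-03  6.20395387e-02] [ 1.94696074 -2.85282223  3.63713391] 0.019247264185692607 22.7 r 0.05384334838276268 a 0.28487762900803926
angle 0.285 r 0.0538
[[-0.1, -0.34, 0], [-0.2, -0.3, 0], [-0.28, -0.23, 0], [-0.33, -0.15, 0], [-0.35, -0.06, 0], [-0.36, 0.04, 0], [-0.33, 0.12, 0], [-0.3, 0.21, 0]] 2.379
[[-0.23, 0.27, 0], [-0.15, 0.33, 0], [-0.06, 0.35, 0], [0.04, 0.36, 0], [0.12, 0.34, 0], [0.21, 0.29, 0], [0.27, 0.23, 0], [0.33, 0.15, 0]] 4.474
[[0.35, 0.06, 0], [0.36, -0.03, 0], [0.34, -0.13, 0], [0.29, -0.2, 0], [0.23, -0.28, 0]] 5.783
[0.5875 0.2716]
```

Emit:
play_rows(translation=[[-0.09,-0.35,0],[-0.2,-0.3,0],[-0.28,-0.23,0],[-0.33,-0.15,0],[-0.35,-0.06,0],[-0.36,0.04,0],[-0.33,0.12,0],[-0.3,0.21,0]], twist=[[0,0,0],[0,0,0],[0,0,0],[0,0,0],[0,0,0],[0,0,0],[0,0,0],[0,0,0]], gripper=[-1,-1,-1,-1,-1,-1,-1,-1])

```text
time: 23.5
tool_pos: [0.4988, 0.3365, 0.1448]
ee_rot: [-3.141, -0.004, 0.064]
wrist_force: [7.5, -2.9, 1.2]
width: 0.0195
finger_force: 30.0
```

Emit:
play_rows(translation=[[-0.23,0.27,0],[-0.15,0.33,0],[-0.06,0.35,0],[0.04,0.36,0],[0.12,0.34,0],[0.21,0.29,0],[0.27,0.23,0],[0.33,0.15,0]], twist=[[0,0,0],[0,0,0],[0,0,0],[0,0,0],[0,0,0],[0,0,0],[0,0,0],[0,0,0]], gripper=[-1,-1,-1,-1,-1,-1,-1,-1])

```text
time: 24.3
tool_pos: [0.5263, 0.244, 0.1448]
ee_rot: [-3.14, 0.001, 0.062]
wrist_force: [-1.3, 6.4, 4.1]
width: 0.0194
finger_force: 30.0
```

```bash
python3 st.py 0.25 5
```

```text
[0.52632398 0.24404073 0.14475134] [-3.14045291e+00  1.16860073e-03  6.24038843e-02] [-1.27606302  6.36262823  4.07486577] 0.019390384545648884 24.3 r 0.05549756940472577 a -1.8067932703634335
angle -1.807 r 0.0555
[[0.34, 0.05, 0], [0.34, -0.03, 0], [0.33, -0.11, 0], [0.29, -0.19, 0], [0.23, -0.25, 0]] -0.557
[0.5861 0.269 ]
```

Emit:
play_rows(translation=[[0.34,0.05,0],[0.34,-0.03,0],[0.33,-0.11,0],[0.29,-0.19,0],[0.23,-0.25,0],[0,0,0],[0,0,0],[0,0,0]], twist=[[0,0,0],[0,0,0],[0,0,0],[0,0,0],[0,0,0],[0,0,0],[0,0,0],[0,0,0]], gripper=[-1,-1,-1,-1,-1,-1,-1,-1])

```text
time: 25.1
tool_pos: [0.5859, 0.2703, 0.1448]
ee_rot: [-3.14, 0.001, 0.063]
wrist_force: [-2.7, 4.0, 5.3]
width: 0.0192
finger_force: 30.0
```

```bash
python3 st.py; python3 -c "
from h import *
for c in ['scene','side']:
  save(c,c+'9')
  for n in ['spinner','wheel_axis','chamber_drawer0_handle']: print(c,n,best(robot.spot_point,n,c))"
```

```text
[0.58589024 0.27029518 0.14477515] [-3.13991878e+00  1.32699175e-03  6.34696944e-02] [-2.66404389  3.96297968  5.33211067] 0.01921802550274356 25.1 r 0.0542052344020354 a -0.5364752630830193
scene spinner [([0.5854, 0.2695, 0.1354], 0.68), ([0.5734, -0.303, 0.0744], 0.51)]
scene wheel_axis [([0.5389, 0.2953, 0.1015], 0.86), ([0.7673, 0.1511, -0.0015], 0.65)]
scene chamber_drawer0_handle [([0.5735, -0.3025, 0.0739], 0.7)]
side spinner [([0.5863, 0.2746, 0.1363], 0.54)]
side wheel_axis [([0.538, 0.2955, 0.0986], 0.9)]
side chamber_drawer0_handle [([0.5736, -0.306, 0.0707], 0.8)]
```

```bash
python3 -c "
from h import *
print(robot.close_job())"
```

```text
the job is handed in; nothing more can be done
None
```

I handed the job in at about 25 s. The cock is in the shut drawer, and the wheel was closed to its stop and then backed off two turns, measuring within about 0.03 rad. The gripper still holds the crank at 30 N; the hand-in returned no verdict.

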